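# Set a bench air unit: open the supply to its mark, trim the needle screw and hold it

### The arm

A 7-joint arm with a two-finger parallel gripper is mounted at the origin on a cart in front of the work surface, level with it; the furniture and walls round the work are solid. World frame = base frame: x ahead of the robot, y to its left, z up, the work surface at z = 0. Lengths are in m, angles in rad, forces in N, time in s.
With the tool pointing down it reaches from about 0.4 to 0.85 m from the base axis. Payload 4.5 kg.
Tool frame: the origin (TCP) lies midway between the tips of the shut fingers; the grasp point (between the pads) lies 19 mm behind it; z points along the fingers, y is the line along which they close (so a half turn about z gives the same grasp; the last joint's range is limited). The gripper opens to 88 mm and grips with 3 to 60 N. Pads are 18 mm wide; open, the fingers measure 123 mm over their backs; the gripper's body (75 mm by 187 mm) begins 45 mm behind the grasp point.
Start: joints at [1.232, 0.689, -0.195, 1.565, 0.157, 0.902, -0.215], TCP at [0.228, -0.582, 0.239] pointing down, gripper open.
Joint ranges: [-3.01, 3.01], [-0.46, 2.08], [-1.47, 1.51], [0.13, 2.56], [-1, 4.14], [0.04, 2.09], [-2.66, 2.66]. Speed limits (rad/s): [2.57, 2.57, 3.14, 3.14, 3.14, 3.14, 3.14].

### API

Orientations are given as a unit quaternion [x, y, z, w].
In Python, from bench import env, capture, workorder, spotter gives the robot as it stands.
- The arm moves only by the tool jog_arm, never from a script. Its argument "deltas" is a list of rows, each a list of 2 entries, a list of its own where there are three numbers: the shift along the tool's x, y, z in units of 30 mm (1.0 is 30 mm), then the turn about the tool's z in units of 6 degrees (1.0 is 6 degrees). A call has 1 to 5 rows; each row is the pose to reach, as a shift and turn from the pose commanded when the call began, along the tool's axes at that moment; what a row does not reach only later rows make up. A row lasts 1/8 s, in which the tool goes at most 62.5 mm and 10.7 degrees, less where a joint would pass 70% of its speed; a pose out of reach is approached as far as the arm can. A call with a gripper value outside its range is refused whole. "jaw" is the closure in counts, from 0 (fully open) to 255 (shut), set as the call begins (left out, the last holds). The fingers move at their own pace and stop on an object; "newtons" is the grip in N (left out, the last holds). Time passes only in rows, so rows that repeat a pose let the fingers close. It gives the time, the measured TCP pose, the force, the opening and the grip force at its end, in the units of the state.
- env.get_state(): the state, without advancing time (a new reading comes with each control period).
- capture(name): name is "scene" or "side" or "wrist"; returns a dict with "image" (420x560x3 uint8, red, green, blue), "z_map" (420x560 float32, m along the optical axis (not along the pixel's ray), 0 where there is no reading), "fx", "fy", "cx", "cy" (pixels), "cam_to_world" (4x4, takes a point from camera to world coordinates); the wrist camera has in their place "tool_from_camera" (4x4, takes a point from camera to tool coordinates, whose origin is the TCP and whose axes are the flange's). Camera axes: x right, y down, z forward; pixel columns grow to the right and rows downward; lengths in m; the calibration is good to about 2 mm. A picture is of the moment at which its call begins: read the wrist's pose just before it.
- workorder.close_job(): hands the job in; it is judged then, once.
Trained networks look in the newest picture that a camera, given by its name, has taken for a name from the list of things; names that differ only in an ending like _2 or _b are one class to them, and where a whole thing is asked for, a point or a joint stands for the part that bears it (a point fixed in the world has none). Each returns a list of dicts, best first, with "conf" (0 to 1); they miss things now and then, are a little off and sometimes report something else, mostly with a low value. They report only what shows in the picture. A call takes as long as a camera call.
- spotter.spot_in(label, camera): "uv" ([column, row] in pixels, amid what is visible of it).
The state is a dict: "time": time; "joints": joint angles; "joint_velocities": joint speeds; "effort": joint torques, N m; "tcp_pos": TCP position; "eef_rot": TCP orientation; "wrist_force": force on the tool from outside, world axes, zero at the start; "wrist_torque": the same for the moment, N m; "grip_width": finger opening in m; "grasp_force": force on a finger pad.
Only numpy, scipy, OpenCV 4.12 (cv2) and the standard library are available. Lean on these libraries where they do the work, as an engineer would, in place of code of your own. Each camera call takes 0.05 s, during which the arm holds its last target. There are 200 camera calls.

### The job

Set up the small air unit on the bench: swing the supply valve's lever open until it lies right over the little rider clamped on the rim of its index plate, leaving the rider where it is. Then turn the spade-headed thumbscrew of the needle valve clockwise until it seats, without forcing it, and back it off a quarter turn. Finish while still gripping the thumbscrew, holding it there so that its lock nut can be tightened, with the lever still over the rider and the other things on the bench undisturbed.

Things in the scene. Friction and masses are not known exactly. Their poses are not given: they have to be found in the camera images.
- air_unit: bench air unit, bolted down: aluminium base plate 100 x 260 x 8 mm (260 along y), copper pipe along y, 40 mm up. Origin: centre of its underside, on the bench; z up; at yaw 0 +x points away from the robot, +y left. Thumbscrew axis at x 0, y +75 mm; gauge with dial up at y +10 (44 mm across, top z 78); lever axis at x 0, y -70. Inlet plug reaches y -149, outlet barb y +133
- supply_lever (a joint): angle of the supply lever about its vertical axis, rad: 0 = closed (lever points to the unit's -x, across the pipe), pi/2 = fully open (to the unit's -y, along the pipe); grows counter-clockwise seen from above. Starts near closed. Friction about 0.2 N m: it stays where it is left
- lever_grip (a point): middle of the lever's black grip, 82 mm from the valve axis, 93 mm above the bench. The grip is a bar 56 mm long, 14 mm wide, 18 mm high (z 84 to 102), over free air (base plate edge, then bench, 75 mm below); the point's x axis runs along the lever, away from the valve axis, z up. Pinch it across its 14 mm from above
- rider (a joint): angle, rad, at which the rider is clamped on the index plate, counted as for supply_lever: the lever lies over the rider when both values are equal. Clamped tight, different each time
- rider_mark (a point): set-point rider: a brass clip 15 mm radially, 12 mm wide, with a round nut on top (11 mm across), clamped on the rim of the round steel index plate (94 mm across, z 66 to 69 mm) under the lever. Site: top of the nut, 47.5 mm from the valve axis, 80 mm above the bench; x axis points away from the valve axis. The lever passes above it without touching
- thumbscrew: the needle valve's steel thumbscrew (stem and spade head). Origin on its vertical axis, 80 mm above the bench when seated; it rises 3 mm a turn as it is backed off; this frame does not turn with the head
- screw_head (a joint): how far the thumbscrew is backed off its seat, rad: 0 = needle touches the seat; grows counter-clockwise seen from above, clockwise closes. Starts 1.9 to 2.9 rad open: more than one grasp is needed. Friction about 0.05 N m; below 0 the soft seat resists with about 2.5 N m per rad; the seat is ruined at -0.2 rad (0.5 N m)
- thumb_grip (a point): grip point of the thumbscrew's head, on its axis, 107 mm above the bench when seated. The head is an upright flat spade, 9 mm thick along the point's y, 34 mm wide along its x, from 15 mm below to 8 mm above the point; pinch the 9 mm from above. The point turns with the head: at 0 rad its x lies along the unit's x. Hex lock nut below, its top 27 mm under the point; 65 mm free all round
- spanner: combination spanner, 25 x 170 x 8 mm, lying loose in front of the unit; leave it. Origin: centre of its underside
- spare_bolt: spare hex bolt, 52 x 17 x 15 mm, lying loose in front of the unit; leave it. Origin: centre of its underside
- blue_tape: roll of blue tape, 100 mm across, 36 mm high, lying loose at the right; leave it. Origin: centre of its underside

How it is judged:
By the outcome, as a careful person would: the job done as asked, in the order asked, and still so for the second after the job is handed in, while the arm keeps its last pose, push and grip.
It also fails if it takes over 72 s, if anything falls off the work surface, if the arm or the gripper's body presses on something with over 40 N, if the wrist force passes 120 N, or if a joint passes its speed limit or range.

## Working session

There is one attempt and no reset: what is moved stays moved. The work goes in short steps, Python scripts to look and compute and a tool call to move; the robot and the scene stay as the last step left them, time stands still between calls to the robot, and variables do not carry over. Pictures are saved under pics/ and viewed, at most 10 in all, crops included, and the job is handed in when it is done.

Besides the shell and the picture viewer there is one more tool, called in YAML: its name, and indented under it one key for each argument. jog_arm: Moves the arm, as the interface text tells. Its arguments: {"type":"object","properties":{"deltas":{"type":"array"},"jaw":{"type":"number"},"newtons":{"type":"number"}},"required":["deltas"]}

```bash
mkdir -p pics; ls; cat > h.py <<'E'
import numpy as np, cv2
from bench import env, capture, workorder, spotter
from scipy.spatial.transform import Rotation as R
def T_tool(s):
    T=np.eye(4);T[:3,:3]=R.from_quat(s['eef_rot']).as_matrix();T[:3,3]=s['tcp_pos'];return T
def look(n):
    s=env.get_state();c=capture(n)
    c['T']=c['cam_to_world'] if 'cam_to_world' in c else T_tool(s)@c['tool_from_camera'];return c
def cloud(c):
    z=c['z_map'];v,u=np.mgrid[:z.shape[0],:z.shape[1]]
    P=np.stack([(u-c['cx'])/c['fx']*z,(v-c['cy'])/c['fy']*z,z,np.ones_like(z)],-1)
    W=(P@c['T'].T)[...,:3];W[z==0]=np.nan;return W
def at(c,uv,zw):
    d=c['T'][:3,:3]@np.array([(uv[0]-c['cx'])/c['fx'],(uv[1]-c['cy'])/c['fy'],1]);o=c['T'][:3,3]
    return o+d*(zw-o[2])/d[2]
def save(c,n): cv2.imwrite('pics/'+n,cv2.cvtColor(c['image'],cv2.COLOR_RGB2BGR))
E
python3 - <<'E'
from h import *
s=env.get_state();print(s)
print(R.from_quat(s['eef_rot']).as_matrix().round(3))
ims=[]
for n in('scene','side'):
    c=look(n);W=cloud(c);save(c,n+'0.png')
    print(n,c['T'].round(3).tolist(),c['fx'])
    for l,z in(('air_unit',.04),('lever_grip',.102),('rider_mark',.08),('thumb_grip',.115),('supply_lever',.1),('thumbscrew',.1),('spanner',.008),('spare_bolt',.015),('blue_tape',.036)):
        for d in spotter.spot_in(l,n)[:2]:
            print(l,round(d['conf'],2),np.round(d['uv']),at(c,d['uv'],z).round(3),W[int(d['uv'][1]),int(d['uv'][0])].round(3))
E
```

```text
pics
{'time': 0.0, 'joints': array([ 1.23177877,  0.68999579, -0.19447866,  1.56634688,  0.15730757,
        0.9024954 , -0.21512115]), 'joint_velocities': array([ 0.00036653,  0.00103602, -0.0019617 ,  0.00022932,  0.00117426,
        0.00137362,  0.00062275]), 'effort': array([-7.07651861e-05, -5.27564013e+01, -1.26668774e+00, -1.53424126e+01,
       -5.26508654e-02,  6.74551120e-03,  1.55863781e-04]), 'tcp_pos': array([ 0.22735274, -0.58149948,  0.23790101]), 'eef_rot': array([ 9.82671910e-01,  1.85351173e-01, -2.50596079e-04, -8.93186093e-04]), 'wrist_force': array([-0.35940424,  0.31344921, -0.19279687]), 'wrist_torque': array([-0.00306704,  0.00524233, -0.02643727]), 'grasp_force': 0.0, 'grip_width': 0.08809587714003671}
[[ 0.931  0.364 -0.001]
 [ 0.364 -0.931  0.002]
 [-0.    -0.002 -1.   ]]
scene [[-0.805, -0.441, 0.397, 0.17], [-0.593, 0.578, -0.561, 0.254], [0.018, -0.687, -0.726, 0.751], [0.0, 0.0, 0.0, 1.0]] 427.9429327404755
air_unit 0.69 [257. 251.] [ 0.515 -0.176  0.04 ] [ 0.515 -0.174  0.043]
thumb_grip 0.61 [230. 246.] [ 0.528 -0.108  0.115] [ 0.53  -0.109  0.114]
thumbscrew 0.49 [230. 248.] [ 0.532 -0.114  0.1  ] [ 0.528 -0.11   0.108]
spanner 0.95 [288. 265.] [ 0.455 -0.205  0.008] [ 0.459 -0.21  -0.   ]
spare_bolt 0.64 [239. 306.] [ 0.473 -0.063  0.015] [ 0.476 -0.066  0.009]
blue_tape 0.97 [302. 162.] [ 0.603 -0.475  0.036] [ 0.618 -0.5    0.012]
side [[0.838, -0.255, 0.483, -0.033], [-0.546, -0.404, 0.734, -1.066], [0.008, -0.878, -0.478, 0.641], [0.0, 0.0, 0.0, 1.0]] 542.3862876510026
air_unit 0.91 [262. 238.] [ 0.473 -0.243  0.04 ] [ 0.5  -0.2   0.01]
lever_grip 0.43 [240. 229.] [ 0.401 -0.278  0.102] [ 0.41 -0.26  0.09]
spanner 0.51 [246. 251.] [ 0.445 -0.226  0.008] [ 0.446 -0.221  0.007]
blue_tape 0.63 [383. 285.] [ 0.578 -0.498  0.036] [ 0.577 -0.498  0.037]
```

```bash
python3 - <<'E'
import cv2,numpy as np
a=cv2.imread('pics/scene0.png')[120:345,150:400];b=cv2.imread('pics/side0.png')[130:355,160:410]
cv2.imwrite('pics/a.png',np.hstack([cv2.resize(a,(400,360)),cv2.resize(b,(400,360))]))
E
```

```text
(no output)
```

View pics/a.png

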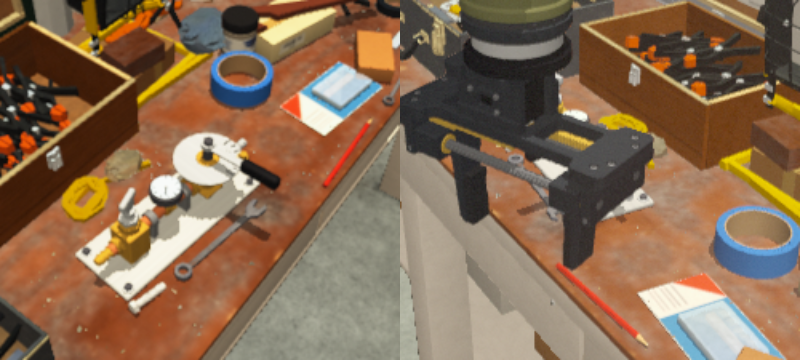

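The picture shows the unit: thumbscrew at scene pixel ≈(230,245), gauge ≈(253,238), lever hub ≈(281,212), black grip ≈(314,231); the spanner and bolt lie in front. The rider isn't clear yet.

```bash
python3 - <<'E'
from h import *
c=look('scene');print(at(c,(280,209),.1),at(c,(314,231),.1),at(c,(230,245),.107),at(c,(253,238),.078))
W=cloud(c)
# plate top points
m=(abs(W[...,2]-.008)<.004)&(c['image'].min(-1)>150)&(abs(W[...,0]-.52)<.15)&(abs(W[...,1]+.18)<.2)
p=W[m][:,:2];r=cv2.minAreaRect(p.astype(np.float32));print(m.sum(),r,cv2.boxPoints(r))
w=look('wrist');print(w['tool_from_camera'].round(3).tolist(),w['fx'],w['cx'],w['cy'])
E
```

```text
[ 0.51674925 -0.25596382  0.1       ] [ 0.42708917 -0.24812515  0.1       ] [ 0.53353694 -0.11550195  0.107     ] [ 0.52456765 -0.17414869  0.078     ]
1584 ((0.5147747993469238, -0.18193459510803223), (0.2591240108013153, 0.12265383452177048), 83.19559478759766) [[ 0.43852928 -0.303318  ]
 [ 0.56031924 -0.31785005]
 [ 0.59102035 -0.0605512 ]
 [ 0.46923035 -0.04601914]]
[[-0.001, -0.964, -0.265, 0.067], [1.0, -0.0, -0.001, -0.001], [0.001, -0.265, 0.964, -0.146], [0.0, 0.0, 0.0, 1.0]] 356.70766052267436 276.549237548954 215.24617062523552
```

jog_arm:
  deltas:
    - [[1.5,-0.85,-0.4],0.5]
    - [[3.2,-1.8,-0.8],1.2]
    - [[4.9,-2.8,-1.2],2]
    - [[6.6,-3.7,-1.6],2.8]
    - [[8.2,-4.6,-2],3.6]
  jaw: 120
  newtons: 20

```text
time: 1.72
tcp_pos: [0.4079, -0.3623, 0.2993]
eef_rot: [1.0, -0.003, 0.0, 0.0]
wrist_force: [1.1, 0.1, 0.7]
grip_width: 0.0467
grasp_force: 0.0
```

```bash
cat > st.py <<'E'
from h import *
def st():
    s=env.get_state();M=T_tool(s)[:3,:3]
    print('t',round(s['time'],2),'tcp',s['tcp_pos'].round(4),'psi',round(np.degrees(np.arctan2(M[1,0],M[0,0])),2),'z',M[:,2].round(3),'F',s['wrist_force'].round(2),'Tq',s['wrist_torque'].round(3),'w',round(s['grip_width'],4),'g',round(s['grasp_force'],1),'j',s['joints'].round(2))
    return s,M
def goal(p,psi):
    "delta in tool units"
    s,M=st();d=M.T@(np.array(p)-s['tcp_pos'])/.03
    a=-(psi-np.degrees(np.arctan2(M[1,0],M[0,0])));a=(a+180)%360-180
    print('delta',d.round(2),'turn',round(a/6,2))
E
python3 - <<'E'
from st import *
goal([.55,-.185,.30],-7)
W=cloud(look('scene'));m=(W[...,2]>.15)&(W[...,0]>.3);p=W[m];m2=abs(p[:,1]+.2)<.3
print(np.nanpercentile(p[m2],[0,5,50,95,100],axis=0).round(2))
E
```

```text
t 1.73 tcp [ 0.4079 -0.3623  0.2993] psi -0.37 z [ 0.001 -0.    -1.   ] F [1.11 0.13 0.65] Tq [0.032 0.033 0.006] w 0.0467 g 0.0 j [ 0.69  0.51 -0.08  1.73  0.05  0.9  -0.98]
delta [ 4.7  -5.94 -0.02] turn 1.11
[[ 0.37 -0.5   0.15]
 [ 0.38 -0.44  0.17]
 [ 0.93 -0.23  0.31]
 [ 1.02  0.07  0.47]
 [ 1.03  0.1   0.53]]
```

jog_arm:
  deltas:
    - [[1.2,-1.5,0],0.3]
    - [[2.4,-3,0],0.6]
    - [[3.6,-4.5,0],0.9]
    - [[4.7,-5.9,0],1.1]
    - [[4.7,-5.9,0],1.1]

```text
time: 2.4
tcp_pos: [0.5513, -0.1818, 0.2985]
eef_rot: [0.998, -0.055, 0.001, -0.002]
wrist_force: [-0.1, -0.1, -0.1]
grip_width: 0.0471
grasp_force: 0.0
```

```bash
python3 - <<'E'
from st import *
st();c=look('wrist');save(c,'w1.png');W=cloud(c)
np.savez('w1.npz',W=W,T=c['T'],k=[c['fx'],c['fy'],c['cx'],c['cy']],im=c['image'])
for l,z in(('air_unit',.04),('lever_grip',.102),('rider_mark',.08),('thumb_grip',.115),('supply_lever',.1),('rider',.08)):
    for d in spotter.spot_in(l,'wrist')[:2]:
        print(l,round(d['conf'],2),np.round(d['uv']),at(c,d['uv'],z).round(3),W[int(d['uv'][1]),int(d['uv'][0])].round(3))
E
```

```text
t 2.4 tcp [ 0.5513 -0.1818  0.2985] psi -6.28 z [ 0.002  0.003 -1.   ] F [-0.06 -0.14 -0.11] Tq [ 0.001  0.071 -0.02 ] w 0.0471 g 0.0 j [ 0.27  0.56 -0.05  1.63  0.03  0.95 -1.47]
air_unit 0.73 [291. 194.] [ 0.532 -0.196  0.04 ] [ 0.54  -0.195  0.076]
lever_grip 0.59 [356. 225.] [ 0.505 -0.256  0.102] [ 0.503 -0.256  0.095]
lever_grip 0.33 [501.  99.] [ 0.611 -0.394  0.102] [ 0.61  -0.433  0.036]
rider_mark 0.44 [378. 239.] [ 0.48  -0.283  0.08 ] [ 0.481 -0.283  0.08 ]
thumb_grip 0.92 [210. 215.] [ 0.535 -0.115  0.115] [ 0.536 -0.115  0.116]
supply_lever 0.74 [357. 226.] [ 0.504 -0.257  0.1  ] [ 0.502 -0.258  0.095]
supply_lever 0.21 [378. 235.] [ 0.492 -0.278  0.1  ] [ 0.484 -0.282  0.078]
rider 0.54 [379. 234.] [ 0.485 -0.284  0.08 ] [ 0.484 -0.284  0.076]
```

View pics/w1.png

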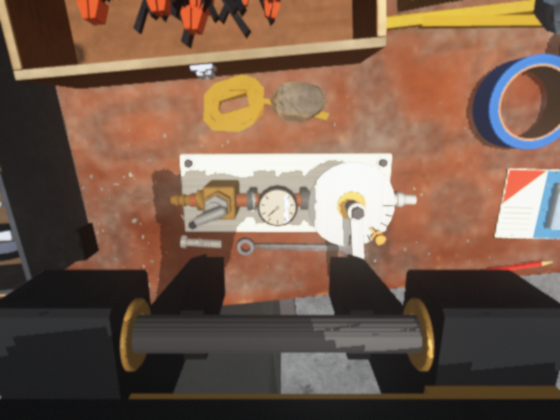

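The wrist view shows the thumbscrew head (210,212), the index plate centred ≈(353,204), the lever pointing down the picture from (357,212), and the brass rider at (378,239).

```bash
python3 - <<'E'
from h import *
d=np.load('w1.npz');W=d['W'];im=d['im'].astype(int);z=W[...,2]
box=lambda x0,x1,y0,y1:(W[...,0]>x0)&(W[...,0]<x1)&(W[...,1]>y0)&(W[...,1]<y1)
p=W[box(.44,.6,-.33,-.19)&(abs(z-.069)<.006)]
(cx,cy),r=cv2.minEnclosingCircle(p[:,:2].astype(np.float32));print('disk',len(p),cx,cy,r,np.median(p[:,2]))
# robust fit of edge circle: boundary points
hull=cv2.convexHull(p[:,:2].astype(np.float32))[:,0]
A=np.c_[2*hull,np.ones(len(hull))];s=np.linalg.lstsq(A,(hull**2).sum(1),rcond=None)[0];print('fit',s[:2],np.sqrt(s[2]+s[0]**2+s[1]**2))
# base plate
m=box(.42,.65,-.36,-.02)&(abs(z-.008)<.005)&(im.min(-1)>120)
q=W[m][:,:2].astype(np.float32);rr=cv2.minAreaRect(q);print('plate',rr)
# lever
l=W[box(.40,.55,-.32,-.2)&(z>.084)&(z<.115)]
print('lever',len(l),l.mean(0));mu=l[:,:2].mean(0);u,sv,v=np.linalg.svd(l[:,:2]-mu);print(v[0],mu)
t=W[box(.49,.59,-.17,-.06)&(z>.095)];mu=t[:,:2].mean(0);u,sv,v=np.linalg.svd(t[:,:2]-mu,full_matrices=False);print('thumb',len(t),t.mean(0),t[:,2].max(),v[0],np.degrees(np.arctan2(v[0,1],v[0,0])),sv)
b=W[box(.45,.52,-.32,-.26)&(abs(z-.079)<.004)];print('rider pts',len(b),b.mean(0))
# yellow/brass
hsv=cv2.cvtColor(d['im'],cv2.COLOR_RGB2HSV)
m=(hsv[...,1]>110)&(hsv[...,0]>12)&(hsv[...,0]<32)&box(.45,.52,-.32,-.25)&(z>.06)
print('brass',m.sum(),W[m].mean(0),np.argwhere(m).mean(0)[::-1])
E
python3 -c "
import cv2;a=cv2.imread('pics/w1.png')[150:270,170:430];cv2.imwrite('pics/w1c.png',cv2.resize(a,None,fx=3,fy=3,interpolation=2))"
```

```text
disk 5104 0.5128205418586731 -0.24331019818782806 0.062074124813079834 0.06950567130425642
fit [ 0.5184809  -0.25273766] 0.050376162289443
plate ((0.5147801041603088, -0.17762164771556854), (0.28642404079437256, 0.143519788980484), 79.474365234375)
lever 728 [ 0.50123998 -0.25713561  0.09738535]
[-0.99976626 -0.0216202 ] [ 0.50123998 -0.25713561]
thumb 29947 [ 0.57562251 -0.14916149  0.3744737 ] 0.4017104936273871 [0.95203002 0.30600464] 17.818615429241106 [1.89942194 1.65726425]
rider pts 92 [ 0.47967856 -0.28439113  0.07923854]
brass 160 [ 0.48440171 -0.28022713  0.07636591] [374.475   234.45625]
```

View pics/w1c.png

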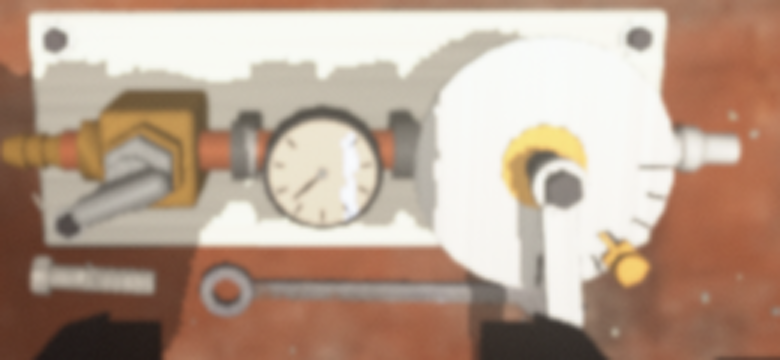

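The zoom shows the rider's nut at pixel ≈(380,239), the disc centre ≈(354.7,203.7), and base bolts at (188.3,163.3) and (382.7,162.7). The lever points to image bottom, and the spade runs from lower left to upper right.

```bash
python3 - <<'E'
from h import *
d=np.load('w1.npz');k=d['k'];c=dict(T=d['T'],fx=k[0],fy=k[1],cx=k[2],cy=k[3]);W=d['W'];z=W[...,2]
P=lambda x,y,zz:at(c,(170+x/3,150+y/3),zz)[:2]
a=P(55,40,.012);b=P(638,38,.012);print('plate yaw',np.degrees(np.arctan2(*(b-a)[::-1]))+90, np.linalg.norm(a-b))
D=P(554,161,.069);Rm=P(631,267,.08);N=Rm-D;print('disc',D,'rider',Rm,np.linalg.norm(N),np.degrees(np.arctan2(N[1],N[0])))
g=P(322,167,.078);print('gauge',g)
hb=P(564,188,.11);print('hub',hb)
for y in(230,300):print('lever',P(563,y,.097))
sp=(slice(190,232),slice(185,240))
q=W[sp].reshape(-1,3);q=q[(q[:,2]>.1)&(q[:,2]<.13)];mu=q[:,:2].mean(0);v=np.linalg.svd(q[:,:2]-mu,full_matrices=False);print('thumb',len(q),mu,q[:,2].max(),np.degrees(np.arctan2(v[2][0,1],v[2][0,0])),v[1])
m=np.hypot(*(W[...,:2]-D).transpose(2,0,1))<.06
m&=abs(z-.0695)<.003;p=W[m][:,:2];r=cv2.minEnclosingCircle(p.astype(np.float32));print(r)
E
```

```text
plate yaw -6.095417713296726 0.2350988398127764
disc [ 0.51918659 -0.26210376] rider [ 0.47985809 -0.28541761] 0.04571943656995124 -149.34062597756275
gauge [ 0.5282839  -0.17893576]
hub [ 0.52056575 -0.25693851]
lever [ 0.50207358 -0.25847027]
lever [ 0.47673349 -0.25718862]
thumb 369 [ 0.53462991 -0.11479313] 0.11826980642227863 104.84637668635696 [0.18028043 0.05153667]
((0.5152320265769958, -0.26098868250846863), 0.051089268177747726)
```

```bash
python3 - <<'E'
from st import *
goal([.4375,-.2559,.15],-2)
E
```

```text
t 2.75 tcp [ 0.5474 -0.1891  0.2988] psi -6.98 z [-0.    -0.001 -1.   ] F [ 0.02 -0.29  0.01] Tq [ 0.035 -0.031  0.019] w 0.047 g 0.0 j [ 0.28  0.56 -0.04  1.64  0.03  0.95 -1.47]
delta [-3.37  2.65  4.96] turn -0.83
```

jog_arm:
  deltas:
    - [[-0.9,0.7,1.2],-0.3]
    - [[-1.8,1.4,2.5],-0.5]
    - [[-2.7,2.1,3.8],-0.7]
    - [[-3.37,2.65,4.96],-0.83]
    - [[-3.37,2.65,4.96],-0.83]

```text
time: 3.38
tcp_pos: [0.4347, -0.2557, 0.1484]
eef_rot: [1.0, -0.019, -0.003, -0.001]
wrist_force: [0.0, -0.7, 0.7]
grip_width: 0.0465
grasp_force: 0.0
```

jog_arm:
  deltas:
    - [[0,0,0],0]
    - [[0,0,0],0]

```text
time: 3.62
tcp_pos: [0.4407, -0.2541, 0.1513]
eef_rot: [1.0, -0.015, 0.002, 0.0]
wrist_force: [-0.5, 0.7, 0.5]
grip_width: 0.0463
grasp_force: 0.0
```

```bash
python3 - <<'E'
from st import *
goal([.4375,-.2559,.074],-2)
c=look('wrist');save(c,'w2.png');W=cloud(c);z=W[...,2]
for l,zz in(('lever_grip',.102),('rider_mark',.08)):
    for d in spotter.spot_in(l,'wrist')[:2]:
        print(l,round(d['conf'],2),np.round(d['uv']),at(c,d['uv'],zz).round(4),W[int(d['uv'][1]),int(d['uv'][0])].round(3))
m=(abs(z-.1)<.008)&(abs(W[...,0]-.45)<.06)&(abs(W[...,1]+.256)<.012)
p=W[m];print(m.sum(),p.mean(0),np.percentile(p,[2,98],axis=0)); mu=p[:,:2].mean(0);v=np.linalg.svd(p[:,:2]-mu,full_matrices=False)[2][0];print(v,mu)
E
```

```text
t 3.62 tcp [ 0.4407 -0.2541  0.1513] psi -1.77 z [ 0.004 -0.001 -1.   ] F [-0.49  0.68  0.53] Tq [ 0.003  0.001 -0.044] w 0.0463 g 0.0 j [ 0.48  0.68 -0.07  2.    0.09  0.46 -1.26]
delta [-0.11  0.06  2.58] turn 0.04
lever_grip 0.82 [284. 180.] [ 0.4737 -0.2591  0.102 ] [ 0.473 -0.259  0.095]
rider_mark 0.69 [325. 163.] [ 0.4799 -0.2844  0.08  ] [ 0.48  -0.284  0.08 ]
3889 [ 0.46063526 -0.25754104  0.09881916] [[ 0.41220687 -0.26383912  0.09430053]
 [ 0.50821381 -0.2508171   0.10339656]]
[-0.99994543  0.01044729] [ 0.46063526 -0.25754104]
```

View pics/w2.png

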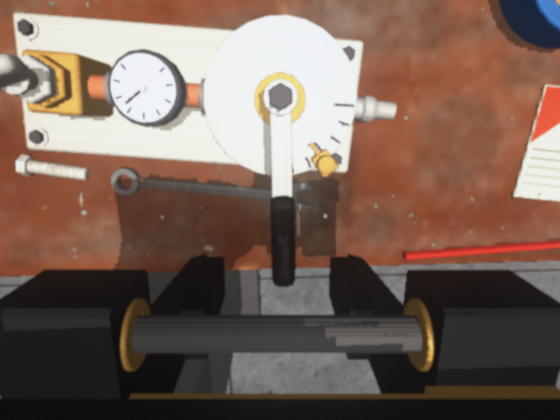

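The lever's black grip sits at (284,240), between the open fingers; hub (280,97), rider nut (325,162). Descend.

jog_arm:
  deltas:
    - [[-0.1,0.1,0.9],-0.2]
    - [[-0.1,0.1,1.8],-0.2]
    - [[-0.1,0.1,2.58],-0.2]
    - [[-0.1,0.1,2.58],-0.2]
    - [[-0.1,0.1,2.58],-0.2]

```text
time: 4.4
tcp_pos: [0.436, -0.2575, 0.0733]
eef_rot: [1.0, -0.006, 0.001, 0.0]
wrist_force: [0.6, -0.5, -0.2]
grip_width: 0.0466
grasp_force: 0.0
```

jog_arm:
  deltas:
    - [[0,0,0],0]
    - [[0,0,0],0]
    - [[0,0,0],0]
  jaw: 230
  newtons: 15

```text
time: 4.78
tcp_pos: [0.4355, -0.2575, 0.0729]
eef_rot: [1.0, -0.006, 0.0, 0.0]
wrist_force: [-0.3, 0.3, -0.3]
grip_width: 0.0185
grasp_force: 0.0
```

```bash
cat > look2.py <<'E'
from st import *
import sys
st();c=look('wrist');save(c,sys.argv[1]+'.png');W=cloud(c);z=W[...,2]
ax=np.array([.5194,-.2586])
for d in spotter.spot_in('rider_mark','wrist')[:1]:
    q=at(c,d['uv'],.08)[:2];print('rider',round(d['conf'],2),np.round(d['uv']),q,np.degrees(np.arctan2(*(q-ax)[::-1])),np.linalg.norm(q-ax))
r=np.hypot(W[...,0]-ax[0],W[...,1]-ax[1])
m=(z>.088)&(z<.106)&(r<.06)&(r>.02);p=W[m]
if len(p)>20:
    mu=p[:,:2].mean(0);v=np.linalg.svd(p[:,:2]-mu,full_matrices=False)[2][0];v=v*np.sign(v@(mu-ax));d=mu-ax
    print('lever',len(p),p.mean(0),'dir',np.degrees(np.arctan2(v[1],v[0])),'from axis',np.degrees(np.arctan2(d[1],d[0])),'axis offset',np.cross(v,d))
E
python3 look2.py w3
```

```text
t 4.78 tcp [ 0.4355 -0.2575  0.0729] psi -0.66 z [ 0.001 -0.    -1.   ] F [-0.31  0.27 -0.3 ] Tq [0.04  0.007 0.025] w 0.0185 g 0.0 j [ 0.47  0.82 -0.05  2.05  0.12  0.27 -1.26]
rider 0.81 [343. 173.] [ 0.48100647 -0.28376917] -146.7528505022734 0.04590806189860251
lever 4080 [ 0.47930797 -0.25787523  0.09613047] dir 179.4084445441034 from axis 178.96433403189397 axis offset -0.0003108086058505444look2.py:11: DeprecationWarning: Arrays of 2-dimensional vectors are deprecated. Use arrays of 3-dimensional vectors instead. (deprecated in NumPy 2.0)
  print('lever',len(p),p.mean(0),'dir',np.degrees(np.arctan2(v[1],v[0])),'from axis',np.degrees(np.arctan2(d[1],d[0])),'axis offset',np.cross(v,d))
```

jog_arm:
  deltas:
    - [[0,0,0],0]
    - [[0,0,0],0]
    - [[0,0,0],0]
  jaw: 255
  newtons: 20

```text
time: 5.25
tcp_pos: [0.4354, -0.2575, 0.0727]
eef_rot: [1.0, -0.006, 0.0, 0.0]
wrist_force: [-0.9, -0.3, 4.5]
grip_width: 0.0135
grasp_force: 20.0
```

jog_arm:
  deltas:
    - [[0.02,0.34,0],-1.15]
    - [[0.08,0.67,0],-2.3]
    - [[0.18,0.98,0],-3.43]
    - [[0.32,1.29,0],-4.58]
    - [[0.49,1.58,0],-5.72]

```text
time: 5.88
tcp_pos: [0.4493, -0.3049, 0.0728]
eef_rot: [0.957, 0.291, -0.0, -0.0]
wrist_force: [-0.5, 2.1, 4.7]
grip_width: 0.0135
grasp_force: 20.0
```

jog_arm:
  deltas:
    - [[0,0,0],0]
    - [[0,0,0],0]
    - [[0,0,0],0]

```text
time: 6.25
tcp_pos: [0.4496, -0.3053, 0.0727]
eef_rot: [0.957, 0.289, 0.0, 0.001]
wrist_force: [0.7, -0.4, 4.6]
grip_width: 0.0137
grasp_force: 20.0
```

```bash
python3 -W ignore look2.py w4
```

```text
t 6.25 tcp [ 0.4496 -0.3053  0.0727] psi 33.6 z [ 0.    -0.001 -1.   ] F [ 0.71 -0.39  4.63] Tq [-0.432  0.003  0.026] w 0.0137 g 20.0 j [ 0.63  0.85 -0.2   1.94  0.39  0.4  -0.85]
lever 4099 [ 0.48549963 -0.28003779  0.09617602] dir -146.03419898504598 from axis -147.69171004302396 axis offset -0.0011601818934304717
```

View pics/w4.png

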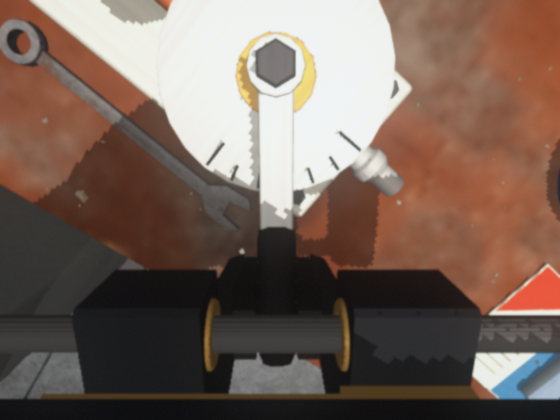

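The lever (x 259–293) covers the rider, and ticks show on both sides. I'll zoom on the edges for brass showing.

```bash
python3 - <<'E'
from h import *
a=cv2.imread('pics/w4.png');b=cv2.imread('pics/w3.png')
cv2.imwrite('pics/w4c.png',np.hstack([cv2.resize(a[120:240,220:340],(400,400),interpolation=0),cv2.resize(b[0:220,170:390],(400,400))]))
E
```

```text
(no output)
```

View pics/w4c.png

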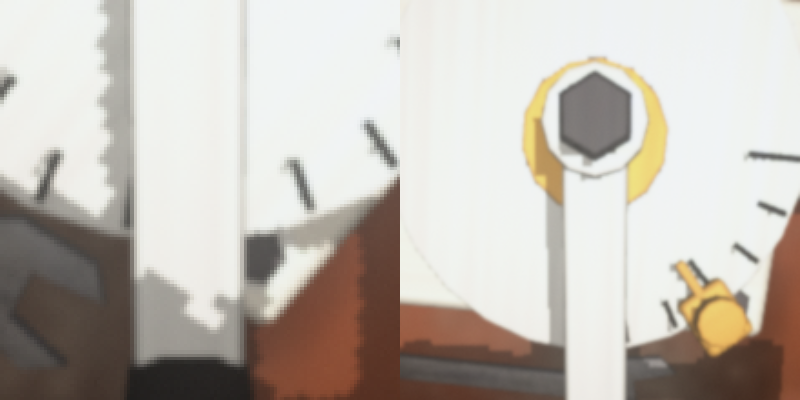

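```bash
python3 - <<'E'
from h import *
d=np.load('w1.npz');k=d['k']
w=capture('wrist');TC=w['tool_from_camera']
def cam(p,psi):
    a=np.radians(psi);T=np.eye(4);T[:3,:3]=[[np.cos(a),np.sin(a),0],[np.sin(a),-np.cos(a),0],[0,0,-1]];T[:3,3]=p
    return dict(T=T@TC,fx=k[0],fy=k[1],cx=k[2],cy=k[3])
c3=cam([.4355,-.2575,.0729],-.66);c4=cam([.4496,-.3053,.0727],33.6)
P3=lambda x,y,z=.069:at(c3,(170+(x-400)*.55,y*.55),z)[:2]
P4=lambda x,y,z=.069:at(c4,(220+x*.3,120+y*.3),z)[:2]
ax=np.array([.5194,-.2586])
def an(p,ax=ax):q=p-ax;return round(np.degrees(np.arctan2(q[1],q[0]))%360,2),round(np.linalg.norm(q)*1e3,1)
for n,(x,y,z) in dict(A=(669,313,.069),C=(745,252,.069),D=(772,208,.069),nut=(722,327,.08),ptr=(682,270,.073),hubbolt=(595,115,.106)).items():print('w3',n,P3(x,y,z),an(P3(x,y,z)))
for n,(x,y,z) in dict(L1=(47,175,.069),L0=(127,202,.069),R1=(302,185,.069),R2=(380,145,.069),lev0=(190,20,.0965),lev1=(189,340,.0965)).items():print('w4',n,P4(x,y,z),an(P4(x,y,z)))
print('w4 hub',at(c4,(275,63),.106),'lev z')
W=cloud(look('wrist'));print(W[63,275],W[120,275],W[200,275],W[90,262],W[50,250])
E
```

```text
w3 A [ 0.48005678 -0.2746281 ] (np.float64(202.17), np.float64(42.5))
w3 C [ 0.49374409 -0.29161309] (np.float64(232.15), np.float64(41.8))
w3 D [ 0.50328448 -0.29715658] (np.float64(247.32), np.float64(41.8))
w3 nut [ 0.47852092 -0.28491876] (np.float64(212.77), np.float64(48.6))
w3 ptr [ 0.49022661 -0.27688619] (np.float64(212.08), np.float64(34.4))
w3 hubbolt [ 0.51799635 -0.25781287] (np.float64(150.72), np.float64(1.6))
w4 L1 [ 0.47637331 -0.26490632] (np.float64(188.34), np.float64(43.5))
w4 L0 [ 0.47907337 -0.27522705] (np.float64(202.41), np.float64(43.6))
w4 R1 [ 0.49319751 -0.29256791] (np.float64(232.35), np.float64(42.9))
w4 R2 [ 0.50277718 -0.29784143] (np.float64(247.04), np.float64(42.6))
w4 lev0 [ 0.50278587 -0.2691082 ] (np.float64(212.31), np.float64(19.7))
w4 lev1 [ 0.47492164 -0.28747777] (np.float64(212.99), np.float64(53.0))
w4 hub [ 0.51762676 -0.25854248  0.106     ] lev z
[ 0.51774953 -0.25834595  0.10466471] [ 0.50400321 -0.26740932  0.09566979] [ 0.48113809 -0.28255444  0.0956321 ] [ 0.5094809  -0.25877421  0.09778149] [ 0.51737847 -0.24914252  0.09737431]
```

The ticks give the same angles in both views (202.2°, 232.2°, 247.2°). The rider is at ≈212.6° and the lever at ≈212.7°, so the lever is over the rider. Release and rise.

jog_arm:
  deltas:
    - [[0,0,0],0]
    - [[0,0,0],0]
    - [[0,0,0],0]
    - [[0,0,0],0]
  jaw: 130

```text
time: 6.95
tcp_pos: [0.4493, -0.3047, 0.0724]
eef_rot: [0.957, 0.29, -0.0, -0.0]
wrist_force: [0.1, 0.4, 0.5]
grip_width: 0.0426
grasp_force: 0.0
```

jog_arm:
  deltas:
    - [[0,0,-0.8],0]
    - [[0,0,-2],0]
    - [[0,0,-3.5],0]
    - [[0,0,-4],0]
    - [[0,0,-4],0]

```text
time: 7.58
tcp_pos: [0.4496, -0.3052, 0.1929]
eef_rot: [0.957, 0.289, 0.0, 0.001]
wrist_force: [0.2, -1.3, 0.1]
grip_width: 0.0434
grasp_force: 0.0
```

```bash
python3 -W ignore - <<'E'
from st import *
goal([.5346,-.1148,.19],105)
E
python3 -W ignore look2.py w5
```

```text
t 7.58 tcp [ 0.4496 -0.3052  0.1929] psi 33.64 z [ 0.001 -0.001 -1.   ] F [ 0.21 -1.25  0.14] Tq [-0.028 -0.03   0.003] w 0.0434 g 0.0 j [ 0.7   0.66 -0.31  1.86  0.31  0.67 -0.78]
delta [ 5.87 -3.71  0.1 ] turn -11.89
t 7.58 tcp [ 0.4496 -0.3052  0.1929] psi 33.64 z [ 0.001 -0.001 -1.   ] F [ 0.21 -1.25  0.14] Tq [-0.028 -0.03   0.003] w 0.0434 g 0.0 j [ 0.7   0.66 -0.31  1.86  0.31  0.67 -0.78]
lever 1076 [ 0.48543553 -0.27990038  0.09618378] dir -146.00333836980917 from axis -147.9066505364012 axis offset -0.0013315417612272604
```

Lever stayed put. Go over to the thumbscrew.

jog_arm:
  deltas:
    - [[1.2,-0.74,0],-1.7]
    - [[2.4,-1.48,0],-3.4]
    - [[3.6,-2.2,0],-5.1]
    - [[4.8,-3,0],-6.8]
    - [[5.87,-3.71,0.1],-8.4]

```text
time: 8.3
tcp_pos: [0.534, -0.1129, 0.1879]
eef_rot: [0.741, 0.672, -0.001, -0.001]
wrist_force: [0.2, 0.0, 0.1]
grip_width: 0.0433
grasp_force: 0.0
```

jog_arm:
  deltas:
    - [[0,0,0],-1.7]
    - [[0,0,0],-3.4]
    - [[0,0,0],-3.4]
    - [[0,0,0],-3.4]

```text
time: 8.8
tcp_pos: [0.5338, -0.1147, 0.1886]
eef_rot: [0.614, 0.79, -0.0, -0.001]
wrist_force: [-0.0, 0.1, 0.5]
grip_width: 0.0434
grasp_force: 0.0
```

```bash
cat > thumb.py <<'E'
from st import *
import sys
st();c=look('wrist');save(c,sys.argv[1]+'.png');W=cloud(c);z=W[...,2]
for d in spotter.spot_in('thumb_grip','wrist')[:1]: print(d,at(c,d['uv'],.115).round(4))
m=(z>.108)&(z<.122)&(np.hypot(W[...,0]-.535,W[...,1]+.115)<.03);p=W[m]
r=cv2.minAreaRect((p[:,:2]*1e3).astype(np.float32));mu=p[:,:2].mean(0);v=np.linalg.svd(p[:,:2]-mu,full_matrices=False)[2][0]
print(len(p),mu,r,np.degrees(np.arctan2(v[1],v[0]))%180,np.percentile(p[:,2],[50,95]))
E
python3 thumb.py w6
```

```text
t 8.8 tcp [ 0.5338 -0.1147  0.1886] psi 104.29 z [-0.002  0.    -1.   ] F [-0.02  0.15  0.45] Tq [ 0.007 -0.077 -0.06 ] w 0.0434 g 0.0 j [ 0.5   0.72 -0.63  1.84  0.59  0.78 -0.2 ]
{'uv': [276.7, 220.8], 'conf': 0.89} [ 0.5317 -0.1106  0.115 ]
671 [ 0.53282228 -0.11247494] ((532.9613647460938, -113.6024398803711), (8.528487205505371, 33.17306900024414), 14.51059341430664) 105.04734940629108 [0.11565653 0.11706976]
```

View pics/w6.png

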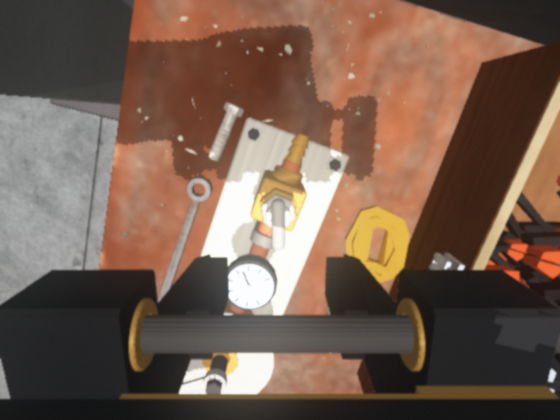

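The spade head lies at (278,222), upright in the picture and so aligned with the fingers. Check the box height and the descent numbers.

```bash
python3 - <<'E'
from st import *
goal([.533,-.1136,.090],105)
W=cloud(look('wrist'));print(W[120,540],W[200,500],W[150,470]);
m=(W[...,2]>.05)&(W[...,2]<.2)&(np.arange(560)>430)[None]&(np.arange(420)<260)[:,None];p=W[m];print(len(p),np.percentile(p,[1,50,99],axis=0).round(3))
E
```

```text
t 8.9 tcp [ 0.5341 -0.1147  0.1891] psi 104.35 z [-0.001 -0.    -1.   ] F [-0.01 -0.06  0.32] Tq [ 0.011 -0.151  0.013] w 0.043 g 0.0 j [ 0.5   0.72 -0.63  1.84  0.59  0.78 -0.2 ]
delta [ 0.04 -0.03  3.3 ] turn -0.11
[ 0.67456341 -0.00979702  0.10688759] [ 0.67318961 -0.0632176   0.10404745] [ 0.67447515 -0.03453137  0.04241009]
15587 [[ 0.66  -0.116  0.051]
 [ 0.675 -0.041  0.083]
 [ 0.75   0.067  0.108]]
```

jog_arm:
  deltas:
    - [[0.04,-0.03,1.2],-0.1]
    - [[0.04,-0.03,2.4],-0.1]
    - [[0.04,-0.03,3.3],-0.1]
    - [[0.04,-0.03,3.3],-0.1]
    - [[0.04,-0.03,3.3],-0.1]

```text
time: 9.57
tcp_pos: [0.5339, -0.1136, 0.0914]
eef_rot: [0.608, 0.794, 0.0, 0.001]
wrist_force: [0.3, 0.5, -0.0]
grip_width: 0.0427
grasp_force: 0.0
```

jog_arm:
  deltas:
    - [[0,0,0],0]
    - [[0,0,0],0]
    - [[0,0,0],0]
    - [[0,0,0],0]
    - [[0,0,0],0]
  jaw: 255
  newtons: 25

```text
time: 10.2
tcp_pos: [0.5344, -0.1136, 0.0911]
eef_rot: [0.608, 0.794, 0.001, 0.001]
wrist_force: [2.6, -0.1, 3.0]
grip_width: 0.016
grasp_force: 25.0
```

```bash
python3 -c "
from st import *
st()"
```

```text
t 10.2 tcp [ 0.5344 -0.1136  0.0911] psi 105.06 z [ 0.002  0.    -1.   ] F [ 2.62 -0.09  3.04] Tq [-0.055 -0.66  -0.019] w 0.016 g 25.0 j [ 0.42  0.85 -0.5   1.91  0.74  0.57 -0.32]
```

jog_arm:
  deltas:
    - [[0,0,0],0]
    - [[0,0,0],0]
    - [[0,0,0],0]

```text
time: 10.58
tcp_pos: [0.5343, -0.1136, 0.091]
eef_rot: [0.608, 0.794, 0.001, 0.001]
wrist_force: [3.6, -0.3, 4.7]
grip_width: 0.016
grasp_force: 25.0
```

```bash
python3 -c "
from st import *
st();c=look('wrist');save(c,'w7.png')"
```

```text
t 10.57 tcp [ 0.5343 -0.1136  0.091 ] psi 105.07 z [ 0.002  0.    -1.   ] F [ 3.64 -0.28  4.7 ] Tq [-0.091 -1.03   0.002] w 0.016 g 25.0 j [ 0.42  0.85 -0.5   1.91  0.74  0.57 -0.32]
```

View pics/w7.png

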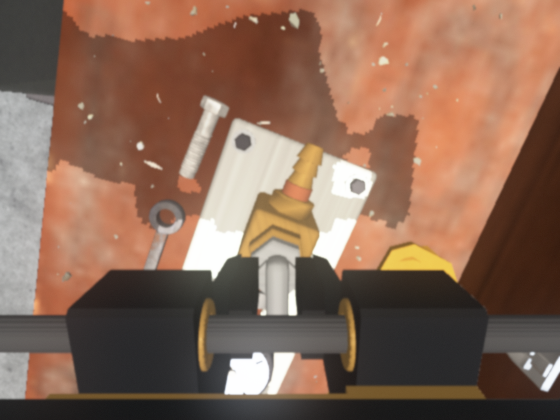

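The fingers straddle the spade (277,280), but the 16 mm opening is more than its 9 mm. I'll check the depths around it.

```bash
python3 - <<'E'
from st import *
s=env.get_state();c=look('wrist');W=cloud(c);Ti=np.linalg.inv(T_tool(s));L=(W-s['tcp_pos'])@T_tool(s)[:3,:3]*1e3
for r in(240,250,262,268,274,280,290,300):
    print(r,[tuple(int(round(x)) for x in (L[r,u,0],L[r,u,1],1e3*W[r,u,2])) if np.isfinite(W[r,u,2]) else None for u in range(248,310,5)])
E
```

```text
240 [(6, -16, 58), (7, -13, 63), (9, -10, 68), (9, -8, 68), (11, -5, 74), (13, -3, 78), (12, 0, 75), (11, 2, 74), (9, 5, 69), (9, 7, 69), (9, 10, 69), (6, 13, 58), (5, 16, 58)]
250 [(0, -16, 58), (4, -13, 68), (8, -10, 78), None, (9, -5, 80), (8, -3, 79), (8, 0, 80), (8, 2, 80), (8, 4, 80), (8, 7, 80), (8, 9, 79), (0, 13, 58), (0, 16, 58)]
262 [(10, -13, 97), (9, -11, 96), (8, -9, 94), (2, -8, 80), (16, -4, 113), (16, -2, 113), (16, -1, 112), (16, 1, 113), (8, 4, 93), (3, 7, 81), (10, 8, 98), (9, 10, 97), (10, 12, 98)]
268 [(9, -13, 103), (10, -11, 104), (6, -9, 94), (5, -7, 94), (15, -4, 115), (15, -2, 116), (15, -1, 116), (15, 1, 115), (14, 3, 113), (5, 6, 93), (10, 8, 104), (9, 10, 103), (9, 12, 103)]
274 [(9, -12, 109), (10, -10, 110), (3, -9, 95), (3, -7, 94), (12, -4, 115), (13, -2, 117), (13, -1, 116), (13, 1, 116), (12, 3, 114), (2, 6, 93), (10, 7, 110), (9, 9, 109), (9, 11, 108)]
280 [(10, -12, 116), (9, -10, 114), None, (-1, -7, 93), (10, -4, 115), (10, -2, 116), (11, -1, 116), (10, 1, 116), (10, 3, 114), (-1, 6, 93), (8, 7, 111), (9, 9, 114), (10, 11, 115)]
290 [(9, -11, 122), (6, -10, 115), (-3, -9, 98), (-6, -7, 93), (6, -4, 115), (7, -2, 117), (6, -1, 116), (6, 1, 116), (5, 3, 114), (-49, 11, 8), (4, 7, 112), (9, 8, 122), (10, 10, 123)]
300 [(10, -11, 131), (2, -10, 115), (-8, -9, 98), (-34, -9, 50), (2, -4, 115), (2, -2, 117), (2, -1, 117), (2, 1, 115), (1, 3, 113), (-57, 11, 9), (0, 7, 112), (10, 8, 130), (9, 9, 129)]
```

The tips are clamping a 16 mm collar under the spade (top at z 0.093). Open, rise 6 mm and regrip.

jog_arm:
  deltas:
    - [[0,0,0],0]
    - [[0,0,0],0]
    - [[0,-0.02,-0.2],0]
    - [[0,-0.02,-0.2],0]
    - [[0,-0.02,-0.2],0]
  jaw: 170

```text
time: 11.3
tcp_pos: [0.5324, -0.1139, 0.0965]
eef_rot: [0.608, 0.794, -0.0, -0.0]
wrist_force: [-0.7, 0.0, -0.2]
grip_width: 0.0292
grasp_force: 0.0
```

jog_arm:
  deltas:
    - [[0,0,0],0]
    - [[0,0,0],0]
    - [[0,0,0],0]
    - [[0,0,0],0]
    - [[0,0,0],0]
  jaw: 255

```text
time: 11.92
tcp_pos: [0.5342, -0.1134, 0.0967]
eef_rot: [0.608, 0.794, 0.001, 0.001]
wrist_force: [5.9, 1.2, -3.8]
grip_width: 0.0092
grasp_force: 25.0
```

```bash
python3 -c "
from st import *
st()"
```

```text
t 11.93 tcp [ 0.5342 -0.1134  0.0967] psi 105.07 z [ 0.003  0.001 -1.   ] F [ 5.93  1.17 -3.76] Tq [ 0.14  -1.264  0.018] w 0.0092 g 25.0 j [ 0.43  0.85 -0.51  1.91  0.73  0.58 -0.31]
```

jog_arm:
  deltas:
    - [[0,0.08,0],0]
    - [[0,0.08,0],1.2]
    - [[0,0.08,0.005],2.6]
    - [[0,0.08,0.01],4]
    - [[0,0.08,0.01],5.4]

```text
time: 12.55
tcp_pos: [0.5349, -0.1134, 0.0964]
eef_rot: [0.807, 0.591, -0.0, 0.0]
wrist_force: [1.9, 0.2, -1.2]
grip_width: 0.0089
grasp_force: 25.0
```

jog_arm:
  deltas:
    - [[0,0,0],1.4]
    - [[0,0,0],2.8]
    - [[0,0,0.005],4.2]
    - [[0,0,0.01],5.6]
    - [[0,0,0.01],5.6]

```text
time: 13.18
tcp_pos: [0.5353, -0.1137, 0.0961]
eef_rot: [0.942, 0.335, 0.0, 0.001]
wrist_force: [2.7, -0.8, -1.4]
grip_width: 0.0087
grasp_force: 25.0
```

```bash
python3 thumb.py w8
```

```text
t 13.18 tcp [ 0.5353 -0.1137  0.0961] psi 39.11 z [ 0.001 -0.001 -1.   ] F [ 2.67 -0.84 -1.41] Tq [-0.229 -0.703 -0.066] w 0.0087 g 25.0 j [ 0.25  0.81 -0.22  1.91  0.36  0.45 -1.11]
{'uv': [277.5, 283.5], 'conf': 0.77} [ 0.5384 -0.1103  0.115 ]
2732 [ 0.5393038  -0.10923116] ((541.1883544921875, -110.10198974609375), (29.885526657104492, 30.87506866455078), 75.9273452758789) 129.7117084114382 [0.11529283 0.12062114]
```

jog_arm:
  deltas:
    - [[0,0,0],1.4]
    - [[0,0,0.005],2.8]
    - [[0,0,0.005],4.2]
    - [[0,0,0.01],5.5]
    - [[0,0,0.01],5.5]

```text
time: 13.9
tcp_pos: [0.5355, -0.1142, 0.0958]
eef_rot: [0.999, 0.054, 0.001, 0.001]
wrist_force: [4.1, -2.8, -1.5]
grip_width: 0.0087
grasp_force: 25.0
```

```bash
python3 -c "
from st import *
st()"
```

```text
t 13.9 tcp [ 0.5355 -0.1142  0.0958] psi 6.14 z [ 0.001 -0.001 -1.   ] F [ 4.06 -2.76 -1.54] Tq [-0.591 -0.864 -0.053] w 0.0087 g 25.0 j [ 0.17  0.8  -0.08  1.92  0.14  0.42 -1.47]
```

jog_arm:
  deltas:
    - [[0,0,0],0.6]
    - [[0,0,0],1.2]
    - [[0,0,0.005],1.6]
    - [[0,0,0.005],1.6]
    - [[0,0,0.005],1.6]

```text
time: 14.52
tcp_pos: [0.5355, -0.1143, 0.0957]
eef_rot: [1.0, -0.03, 0.001, 0.0]
wrist_force: [3.4, -3.5, -0.8]
grip_width: 0.0086
grasp_force: 25.0
```

```bash
python3 -c "
from st import *
st()"
```

```text
t 14.53 tcp [ 0.5355 -0.1143  0.0957] psi -3.39 z [ 0.001 -0.001 -1.   ] F [ 3.42 -3.45 -0.82] Tq [-0.759 -0.877  0.005] w 0.0086 g 25.0 j [ 0.15  0.8  -0.04  1.92  0.07  0.42 -1.57]
```

jog_arm:
  deltas:
    - [[0,0,0],0.2]
    - [[0,0,0],0.4]
    - [[0,0,0],0.4]
    - [[0,0,0],0.4]

```text
time: 15.02
tcp_pos: [0.5355, -0.1143, 0.0957]
eef_rot: [0.999, -0.051, 0.001, 0.0]
wrist_force: [4.0, -3.1, -1.3]
grip_width: 0.0087
grasp_force: 25.0
```

```bash
cat > tq.py <<'E'
from st import *
st();v=[]
for i in range(6): capture('wrist');v.append(env.get_state()['wrist_torque'][2])
print(np.mean(v),np.std(v))
E
python3 tq.py
```

```text
t 15.03 tcp [ 0.5355 -0.1143  0.0957] psi -5.79 z [ 0.002 -0.001 -1.   ] F [ 3.99 -3.06 -1.34] Tq [-0.734 -0.863  0.015] w 0.0087 g 25.0 j [ 0.14  0.8  -0.03  1.92  0.06  0.42 -1.6 ]
0.024710505058297222 0.028389639096933247
```

jog_arm:
  deltas:
    - [[0,0,0],0.2]
    - [[0,0,0],0.4]
    - [[0,0,0],0.4]
    - [[0,0,0],0.4]

```text
time: 15.82
tcp_pos: [0.5355, -0.1144, 0.0957]
eef_rot: [0.997, -0.071, 0.001, 0.001]
wrist_force: [4.3, -4.1, -1.3]
grip_width: 0.0089
grasp_force: 25.0
```

```bash
python3 tq.py
```

```text
t 15.82 tcp [ 0.5355 -0.1144  0.0957] psi -8.11 z [ 0.001 -0.001 -1.   ] F [ 4.28 -4.09 -1.27] Tq [-0.812 -0.808  0.368] w 0.0089 g 25.0 j [ 0.14  0.8  -0.02  1.92  0.04  0.41 -1.62]
0.35382811567507405 0.03148421209825123
```

Seated firmly (torque step to 0.35 N m at ψ −8°, against a geometric zero at about −6°). Back off to ψ ≈ 84°.

jog_arm:
  deltas:
    - [[0,0,0],-0.8]
    - [[0,0,0],-2.2]
    - [[0,0,-0.005],-3.6]
    - [[0,0,-0.01],-5]
    - [[0,0,-0.01],-6.4]

```text
time: 16.75
tcp_pos: [0.5354, -0.1138, 0.096]
eef_rot: [0.965, 0.263, 0.001, 0.0]
wrist_force: [3.9, -1.7, -0.9]
grip_width: 0.009
grasp_force: 25.0
```

jog_arm:
  deltas:
    - [[0,0,0],-1.4]
    - [[0,0,-0.005],-2.8]
    - [[0,0,-0.01],-4.2]
    - [[0,0,-0.01],-5.6]
    - [[0,0,-0.01],-6.6]

```text
time: 17.38
tcp_pos: [0.5349, -0.1134, 0.0963]
eef_rot: [0.819, 0.574, 0.0, 0.0]
wrist_force: [3.2, -1.1, 0.2]
grip_width: 0.0089
grasp_force: 25.0
```

jog_arm:
  deltas:
    - [[0,0,0],-0.8]
    - [[0,0,-0.005],-1.6]
    - [[0,0,-0.005],-2.3]
    - [[0,0,-0.005],-2.3]
    - [[0,0,-0.005],-2.3]

```text
time: 18.0
tcp_pos: [0.5347, -0.1133, 0.0964]
eef_rot: [0.746, 0.666, -0.0, -0.0]
wrist_force: [1.9, -0.8, 0.9]
grip_width: 0.0089
grasp_force: 25.0
```

```bash
python3 - <<'E'
from st import *
s,M=st();c=look('wrist');save(c,'w9.png');W=cloud(c);L=(W-s['tcp_pos'])@M*1e3
m=(W[...,2]>.105)&(W[...,2]<.1175)&(abs(L[...,1])<6)&(L[...,0]>-20)&(L[...,0]<20)
m&=(L[...,1]>-6.5)
p=L[m];print(len(p))
for a in range(-4,18,4):
    q=p[(p[:,0]>a)&(p[:,0]<a+4)]
    if len(q):print(a,len(q),np.percentile(q[:,1],[3,50,97]).round(2))
g=c['image'];b=cv2.imread('pics/w7.png')
cv2.imwrite('pics/w9c.png',cv2.cvtColor(cv2.resize(g[200:320,200:360],(640,480)),cv2.COLOR_RGB2BGR))
E
```

```text
t 18.0 tcp [ 0.5347 -0.1133  0.0964] psi 83.48 z [-0. -0. -1.] F [ 1.9  -0.77  0.89] Tq [-0.234 -0.533  0.03 ] w 0.0089 g 25.0 j [ 0.37  0.83 -0.42  1.91  0.63  0.54 -0.6 ]
1570
-4 215 [-5.68 -1.08  3.25]
0 232 [-5.77 -1.47  3.24]
4 228 [-5.7  -1.07  3.22]
8 321 [-5.73  0.47  5.78]
12 330 [-5.36 -1.46  2.52]
16 22 [-2.64 -0.68  0.29]
```

View pics/w9c.png

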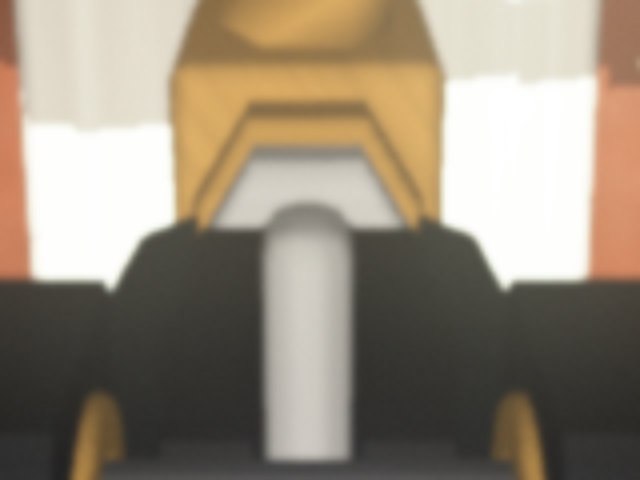

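The spade is held square to the valve body: its edges are upright at x 262–352 and the body's edge is level at row 65. One last lever check, then hand in.

```bash
python3 - <<'E'
from st import *
c=look('scene');W=cloud(c);ax=np.array([.5185,-.2585])
d=W[...,:2]-ax;r=np.hypot(d[...,0],d[...,1]);m=(W[...,2]>.085)&(W[...,2]<.106)&(r>.03)&(r<.115)&(W[...,1]<-.25)
p=d[m];print(len(p),np.degrees(np.arctan2(p.mean(0)[1],p.mean(0)[0]))%360)
for l,z in(('spanner',.008),('spare_bolt',.015),('blue_tape',.036)):
    for q in spotter.spot_in(l,'scene')[:1]:print(l,at(c,q['uv'],z).round(3))
s,M=st();print(workorder.close_job())
E
```

```text
290 209.79638011683085
spanner [ 0.447 -0.185  0.008]
spare_bolt [ 0.475 -0.068  0.015]
blue_tape [ 0.578 -0.435  0.036]
t 18.25 tcp [ 0.5347 -0.1133  0.0963] psi 83.47 z [-0. -0. -1.] F [ 1.34 -0.53  1.92] Tq [-0.314 -0.396  0.082] w 0.0088 g 25.0 j [ 0.37  0.83 -0.42  1.91  0.63  0.54 -0.6 ]
the job is handed in; nothing more can be done
None
```

The job is handed in: the lever lies over the rider (about 213° for both in the close-up, though a coarser last look read 210°), and the thumbscrew was seated at about 0.35 N m, backed off a quarter turn and is still gripped. I never pushed the loose items, but in the last scene view their spotted positions had shifted (tape by about 40 mm, spanner by about 20 mm); I put this down to the arm partly hiding them and did not check it.

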